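# Open the push-catch sliding door of a toy cupboard

## Task

Open the green toy cupboard: press down the square push catch on its top so that the spring inside pops the sliding door ajar by itself, take the fingers off, then push the door's upright finger bar sideways until the door is fully open. Only push: do not pinch the bar between the fingers, do not force the door while the catch still holds it, and do not move or tip the tumbler, colander, rocking chair and lamp standing around.

Things in the scene. Friction and masses are not known exactly. Their poses are not given: they have to be found in the camera images.
- cupboard: Green plastic toy cupboard screwed to the table: 300 mm wide (its y), 100 deep (x), 140 high. Origin: centre of its underside, at table height; z up. Its -x side is the front, looking away from the robot within 20 degrees. Front half y<0 is a fixed panel; the 152 mm wide door covers half y>0 and slides to -y, before the fixed panel; the door's outer face is at x = -62 mm.
- door (a joint): Door travel in m: 0 shut and latched, 0.12 fully open (end stop). Once the catch is pressed far enough a spring drives the door to about 0.04 (ajar) within about 0.5 s and no further; beyond that it stays where it is left and takes about 1 to 4 N to push, more when faster.
- bar (a point): Point on the door's finger bar, on the face to push (looking to cupboard +y), midway out from the door, 20 mm below the bar's top; axes as the cupboard's. The bar is an upright slab of white plastic, x -62 to -98 mm, 12 mm thick in y, 30 to 150 mm above the table. The point is at cupboard (-80, 106, 130) mm shut, (-80, -14, 130) fully open. At least 45 mm free beside the face.
- catch_top (a point): Centre of the upper face of the push catch, a 36 mm square white plastic plate on the cupboard's top, 12 mm proud of it, at cupboard (-10, -60, 152) mm when not pressed.
- catch (a joint): How far the catch is pressed down, in m: 0 at rest, 0.009 at its stop (3 mm still proud). It lets the door go at about 0.004 to 0.005; the spring pushes back with about 1.5 N at the start and 4.5 N at the stop, and raises it again when let go.
- tumbler: Clear glass tumbler, 68 mm across the rim, 85 mm high, loose, in front of the cupboard. Origin: centre of its underside.
- colander: Steel toy colander, 92 mm across the rim, 124 mm over the two handles, 48 mm high, loose, in front of the cupboard. Origin: centre of its underside.
- rocking_chair: Wooden toy rocking chair, 125 mm long, 72 mm wide, 130 mm high, loose, at one end of the cupboard. Origin: centre of its underside.
- lamp: Purple plastic toy lamp, foot 64 mm and shade 72 mm across, 125 mm high, loose, at one end of the cupboard. Origin: centre of its underside.
Not all that is in view belongs to the job. What is shaped like the tumbler but pink or turquoise is not meant.

How it is judged:
By the outcome, as a careful person would: the job done as asked, in the order asked, and still so for the second after the job is handed in, with the robot touching nothing.
It also fails if it takes over 38 s, if anything falls off the work surface, if the arm or the gripper's body presses on something with over 40 N, if the wrist force passes 120 N, or if a joint passes its speed limit or range.

## Robot

A 6-joint arm with a two-finger parallel gripper is mounted at the origin on the work surface. World frame = base frame: x ahead of the robot, y to its left, z up, the work surface at z = 0. Lengths are in m, angles in degrees, forces in N, time in s.
With the tool pointing down it reaches from about 0.3 to 0.775 m from the base axis. Payload 14.6 kg.
Tool frame: the origin (TCP) lies at the centre of the arm's flange, where the gripper is bolted on; the fingertips stand r.tips_ahead ahead of it and the grasp point (between the pads) lies 155 mm ahead of it (r.tips_ahead is the distance from the TCP to the fingertips, in m); z points along the fingers, y is the line along which they close (so a half turn about z gives the same grasp; the last joint's range is limited). The gripper opens to 85 mm and grips with 20 to 120 N. Pads are 22 mm wide; open, the fingers measure 114 mm over their backs; the gripper's body (76 mm by 85 mm) begins 54 mm behind the grasp point. The pads swing forward as they close: fully open they stand 13 mm farther back than shut.
Start: joints at [61.501, 17.183, 87.147, -0, 75.671, -3.816], TCP at [0.23, 0.5, 0.405] pointing down, gripper open.
Joint ranges: [-173.82, 173.82], [-45.26, 126.66], [13.44, 144.39], [-59.66, 239.66], [0, 175.72], [-146.38, 146.38]. Speed limits (degrees/s): [127.2, 127.2, 147.25, 180, 180, 180].

## Interface

Orientations are given as [roll, pitch, yaw] about the fixed x, y, z axes, in that order (R = Rz(yaw) Ry(pitch) Rx(roll)).
In Python, from cell import r gives the robot as it stands.
- The arm moves only by the shell command python3 -m jog 'ROWS' [FORCE]. ROWS is JSON, a list of rows, each a list of 3 entries, a list of its own where there are three numbers: the shift along the world's x, y, z in m, then the turn about the world's z in degrees, then the closure in counts, from 0 (fully open) to 255 (shut). A call has 1 to 20 rows; each row shifts and turns the commanded pose from where the row before left it; what a row does not reach is not made up. A row lasts 1/12 s, in which the tool goes at most 41.7 mm and 7.16 degrees, less where a joint would pass 70% of its speed; a pose out of reach is approached as far as the arm can. A call with a gripper value outside its range is refused whole. The fingers move at their own pace and stop on an object; FORCE is the grip in N (left out, the last holds). Time passes only in rows, so rows that do not move let the fingers close. It gives the time, the measured TCP pose, the force, the opening and the grip force at its end, in the units of the state.
- r.get_state(): the state, without advancing time (a new reading comes with each control period).
- r.snapshot(name): name is "side" or "top" or "wrist"; returns the picture (384x512x3 uint8, red, green, blue); there is no depth.
- r.camera_info(name): a dict with "fx", "fy", "cx", "cy" (pixels), "R" (3x3) and "t" (3): a world point X has camera coordinates R X + t. Camera axes: x right, y down, z forward; pixel columns grow to the right and rows downward; lengths in m; the calibration is good to about 2 mm. A picture is of the moment at which its call begins: read the wrist's pose just before it. camera_info takes no time and is no camera call; for the wrist camera it gives the pose at the moment of the call.
- r.sign_off(): hands the job in; it is judged then, once.
The state is a dict: "t": time; "qpos": joint angles; "joint_vel": joint speeds; "joint_torque": joint torques, N m; "position": TCP position; "tcp_rot": TCP orientation; "force": force on the tool from outside, world axes, zero at the start; "ft_torque": the same for the moment, N m; "grip_width": opening from 0.0 (shut) to 1.0 (fully open); "finger_force": force on a finger pad.
Only numpy, scipy, OpenCV 4.12 (cv2) and the standard library are available. Lean on these libraries where they do the work, as an engineer would, in place of code of your own. Each camera call takes 0.05 s, during which the arm holds its last target. There are 200 camera calls.

## Working session

There is one attempt and no reset: what is moved stays moved. The work goes in short steps, Python scripts to look and compute and a shell command to move; the robot and the scene stay as the last step left them, time stands still between calls to the robot, and variables do not carry over. Pictures are saved under pics/ and viewed, at most 10 in all, crops included, and the job is handed in when it is done.

```bash
ls; mkdir -p pics; python3 - <<'E'
from cell import r
import cv2,numpy as np
for n in("top","side"):
    im=r.snapshot(n);cv2.imwrite(f"pics/{n}0.png",im[:,:,::-1]);c=r.camera_info(n);print(n,{k:np.round(v,4).tolist() for k,v in c.items()})
s=r.get_state();print(s['t'],s['position'],s['tcp_rot'],s['force'],r.tips_ahead)
E
```

```text
pics
top {'fx': 461.3834, 'fy': 461.3834, 'cx': 248.5215, 'cy': 186.4637, 'R': [[-0.0084, -0.9999, 0.0112], [-0.9957, 0.0073, -0.0927], [0.0926, -0.012, -0.9956]], 't': [0.016, 0.6319, 1.3674]}
side {'fx': 470.1837, 'fy': 470.1837, 'cx': 251.8881, 'cy': 199.5085, 'R': [[0.9444, -0.3286, -0.0142], [-0.2333, -0.6387, -0.7333], [0.2319, 0.6958, -0.6798]], 't': [-0.5969, 0.2416, 1.1874]}
0.1 [0.22965374 0.49973073 0.40417774] [-1.79942746e+02 -6.18554647e-03  1.55318034e+02] [0.73191602 0.58983947 0.47898772] 0.1734
```

View pics/top0.png

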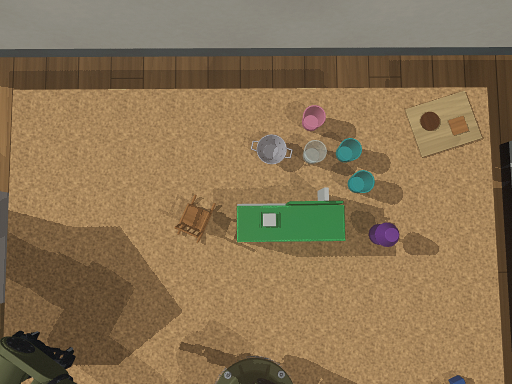

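View pics/side0.png

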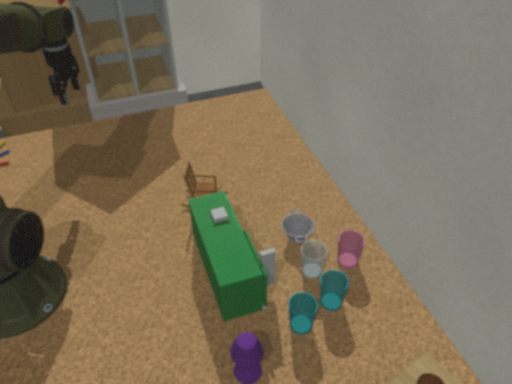

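The top view shows the green cupboard (centre about 290,222), white catch (269,219) and white finger bar (323,194). The colander is at (271,149), the clear tumbler at (315,152), the chair at (195,217) and the lamp at (384,234). The turquoise cups at (361,181) and (348,150) and the pink one at (313,117) are decoys. The side view shows the catch at (219,214) and the bar at (268,265).

```bash
cat > h.py <<'E'
import cv2,numpy as np
from cell import r
def ray(c,u,v):
    d=np.array([(u-c['cx'])/c['fx'],(v-c['cy'])/c['fy'],1.]);R=np.array(c['R']);return -R.T@np.array(c['t']),R.T@d
def plane(c,u,v,z):
    o,d=ray(c,u,v);return o+d*(z-o[2])/d[2]
def tri(c1,p1,c2,p2):
    P=[np.array([[c['fx'],0,c['cx']],[0,c['fy'],c['cy']],[0,0,1]])@np.c_[c['R'],c['t']] for c in(c1,c2)]
    X=cv2.triangulatePoints(P[0],P[1],np.array(p1,float),np.array(p2,float)).ravel();return X[:3]/X[3]
def proj(c,X):
    p=np.array(c['R'])@X+c['t'];return c['fx']*p[0]/p[2]+c['cx'],c['fy']*p[1]/p[2]+c['cy']
def white(im,box,lo=150,sat=40):
    x0,y0,x1,y1=box;h=cv2.cvtColor(im,cv2.COLOR_RGB2HSV)[y0:y1,x0:x1]
    m=((h[...,1]<sat)&(h[...,2]>lo)).astype(np.uint8)
    k=max(cv2.findContours(m,0,2)[0],key=cv2.contourArea);k=k+[x0,y0];return k
def cen(k):
    m=cv2.moments(k);return m['m10']/m['m00'],m['m01']/m['m00']
E
python3 - <<'E'
from h import *
T=cv2.imread('pics/top0.png')[:,:,::-1];S=cv2.imread('pics/side0.png')[:,:,::-1]
ct,cs=r.camera_info('top'),r.camera_info('side')
kt=white(T,(255,205,285,235));ks=white(S,(205,200,235,228))
print('catch',cen(kt),cv2.boundingRect(kt),cen(ks),cv2.boundingRect(ks),'tri',tri(ct,cen(kt),cs,cen(ks)),plane(ct,*cen(kt),.152))
bt=white(T,(312,182,334,203));bs=white(S,(255,242,285,290))
print('bar',cv2.boundingRect(bt),cv2.boundingRect(bs),bs.reshape(-1,2).tolist())
h=cv2.cvtColor(np.ascontiguousarray(T),cv2.COLOR_RGB2HSV);m=cv2.inRange(h,(50,120,80),(75,255,255));m[:190]=0
k=max(cv2.findContours(m,0,2)[0],key=cv2.contourArea)
q=cv2.boxPoints(cv2.minAreaRect(k));print(q.tolist());print([plane(ct,*p,.14).round(3).tolist() for p in q])
a=cv2.resize(T[100:260,170:410],None,fx=3,fy=3,interpolation=2)
cv2.imwrite('pics/c1.png',np.ascontiguousarray(a[:,:,::-1]))
E
```

```text
catch (269.0, 219.5) (263, 214, 13, 12) (218.71819645732688, 212.33011272141704) (211, 207, 16, 12) tri [ 0.53032906 -0.04300641  0.15425514] [ 0.52915417 -0.04288727  0.152     ]
bar (318, 188, 11, 13) (260, 248, 15, 7) [[271, 248], [270, 249], [268, 249], [267, 250], [264, 250], [263, 251], [261, 251], [260, 252], [262, 254], [264, 254], [265, 253], [267, 253], [268, 252], [270, 252], [271, 251], [274, 251], [274, 249], [273, 248]]
[[236.51068115234375, 201.85614013671875], [343.71893310546875, 200.51602172851562], [344.21246337890625, 239.99734497070312], [237.00421142578125, 241.33746337890625]]
[[0.579, 0.046, 0.14], [0.58, -0.252, 0.14], [0.471, -0.251, 0.14], [0.47, 0.045, 0.14]]
```

View pics/c1.png

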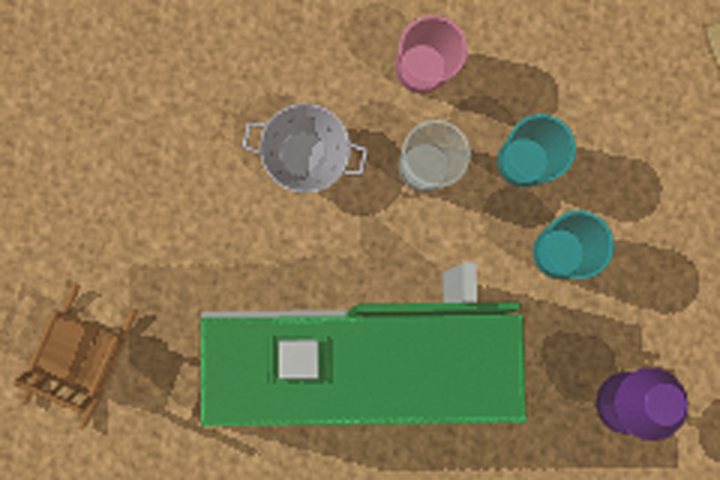

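Measured: catch at about (0.530, -0.043, 0.153) and cupboard centre about (0.5195, -0.103) with yaw about 180°. The bar face is near (0.600, -0.209) shut, -0.169 ajar and -0.089 open. Next I go above the catch with the fingers shut.

```bash
python3 -m jog '[[[0.0167,-0.0302,0],1.37,255],[[0.0167,-0.0302,0],1.37,255],[[0.0167,-0.0302,0],1.37,255],[[0.0167,-0.0302,0],1.37,255],[[0.0167,-0.0302,0],1.37,255],[[0.0167,-0.0302,0],1.37,255],[[0.0167,-0.0302,0],1.37,255],[[0.0167,-0.0302,0],1.37,255],[[0.0167,-0.0302,0],1.37,255],[[0.0167,-0.0302,0],1.37,255],[[0.0167,-0.0302,0],1.37,255],[[0.0167,-0.0302,0],1.37,255],[[0.0167,-0.0302,0],1.37,255],[[0.0167,-0.0302,0],1.37,255],[[0.0167,-0.0302,0],1.37,255],[[0.0167,-0.0302,0],1.37,255],[[0.0167,-0.0302,0],1.37,255],[[0.0167,-0.0302,0],1.37,255],[[0,0,0],0,255],[[0,0,0],0,255]]' 20
python3 - <<'E'
from h import *
c=r.camera_info('wrist');s=r.get_state();im=r.snapshot('wrist');print(s['position'],s['tcp_rot'],s['force'])
cv2.imwrite('pics/w1.png',np.ascontiguousarray(im[:,:,::-1]))
print(proj(c,[.5295,-.043,.152]),proj(c,[.602,-.209,.13]), proj(c,np.array(s['position'])-[0,0,r.tips_ahead]))
E
```

```text
t: 1.77
position: [0.5306, -0.0451, 0.4039]
tcp_rot: [180.0, -0.1, 179.8]
force: [-0.4, -1.0, -0.4]
grip_width: 0.003
finger_force: 0.0
[ 0.53061584 -0.04512896  0.40388033] [ 1.79986517e+02 -8.05270717e-02  1.79837015e+02] [-0.35616554 -0.95444813 -0.3921113 ]
(np.float64(258.1069319156939), np.float64(195.72178241067252)) (np.float64(80.53622239465369), np.float64(261.4111667425052)) (np.float64(255.3439504100811), np.float64(245.9335662631649))
```

View pics/w1.png

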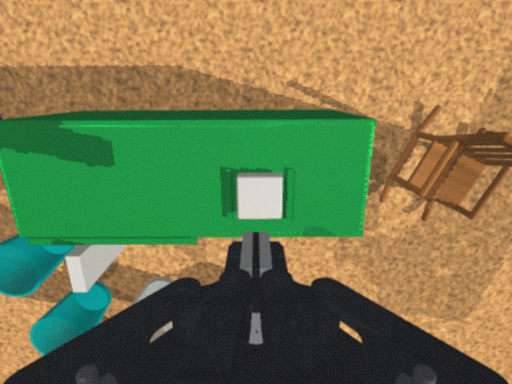

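The wrist view has the catch at (260,196) against a predicted (258,196), so the position is good. The bar is at (85,265). Descending now.

```bash
python3 -m jog '[[[-0.0005,0.001,-0.015],0,255],[[-0.0005,0.001,-0.015],0,255],[[0,0,-0.015],0,255],[[0,0,-0.015],0,255],[[0,0,-0.008],0,255],[[0,0,-0.004],0,255],[[0,0,-0.002],0,255],[[0,0,0],0,255],[[0,0,0],0,255]]'; python3 -m jog '[[[0,0,-0.002],0,255],[[0,0,-0.002],0,255],[[0,0,-0.002],0,255],[[0,0,0],0,255],[[0,0,0],0,255]]'
```

```text
t: 2.57
position: [0.5293, -0.0417, 0.3314]
tcp_rot: [-180.0, 0.1, 180.0]
force: [0.3, -0.3, 0.3]
grip_width: 0.0
finger_force: 0.0
t: 2.98
position: [0.5293, -0.0419, 0.3247]
tcp_rot: [-180.0, 0.0, 180.0]
force: [0.2, 1.1, 1.1]
grip_width: 0.005
finger_force: 0.3
```

```bash
python3 -m jog '[[[0,0,-0.002],0,255],[[0,0,-0.002],0,255],[[0,0,-0.002],0,255],[[0,0,0],0,255],[[0,0,0],0,255],[[0,0,0],0,255],[[0,0,0],0,255],[[0,0,0],0,255],[[0,0,0],0,255]]'
python3 - <<'E'
from h import *
T=r.snapshot('top');ct=r.camera_info('top')
k=white(T,(295,182,334,203));print(cv2.boundingRect(k),cen(k),plane(ct,*cen(k),.15))
E
```

```text
t: 3.73
position: [0.5293, -0.0419, 0.3188]
tcp_rot: [-180.0, 0.0, 180.0]
force: [0.8, 0.1, 4.1]
grip_width: 0.003
finger_force: 1.8
(305, 188, 10, 13) (309.36036036036035, 194.44144144144144) [ 0.59737725 -0.15547683  0.15      ]
```

The door popped ajar: the bar moved from column 323 to 309, about 37 mm. I lift off and go beside the bar's push face.

```bash
python3 -m jog '[[[0,0,0.01],0,255],[[0,0,0.025],0,255],[[0,0,0.025],0,255],[[0.0121,-0.027,0.005],0,255],[[0.0121,-0.027,0.005],0,255],[[0.0121,-0.027,0],0,255],[[0.0121,-0.027,0],0,255],[[0.0121,-0.027,0],0,255],[[0.0121,-0.027,0],0,255],[[0,0,0],0,255],[[0,0,0],0,255]]'
python3 - <<'E'
from h import *
c=r.camera_info('wrist');s=r.get_state();im=r.snapshot('wrist');print(s['position'])
p=[proj(c,X) for X in([.5815,-.169,.15],[.6175,-.169,.15],[.5815,-.169,.10],[.6175,-.169,.1])];print(np.round(p))
cv2.imwrite('pics/w2.png',np.ascontiguousarray(im[:,:,::-1]))
T=r.snapshot('top');k=white(T,(255,205,285,235));print(cv2.boundingRect(k),cen(k))
E
```

```text
t: 4.7
position: [0.6018, -0.2049, 0.3882]
tcp_rot: [180.0, -0.1, 179.9]
force: [0.1, 0.6, -1.4]
grip_width: 0.002
finger_force: 0.0
[ 0.60184981 -0.20486481  0.38818299]
[[305. 177.]
 [302. 222.]
 [296. 162.]
 [294. 200.]]
(263, 213, 13, 13) (269.1094890510949, 219.28223844282238)
```

View pics/w2.png

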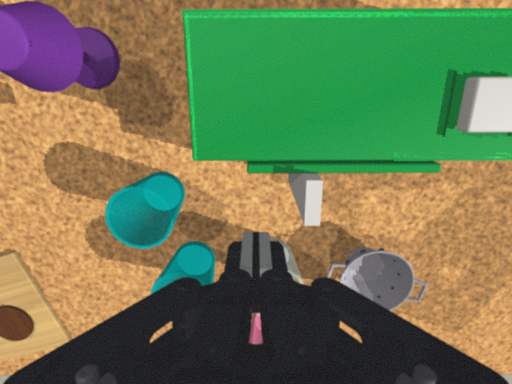

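The bar top spans (302..322, 178..225), as predicted, and there is free room for the fingers left of it. I go down and push slowly.

```bash
python3 -m jog '[[[0,0,-0.025],0,255],[[0,0,-0.025],0,255],[[0,0,-0.025],0,255],[[0,0,-0.017],0,255],[[0,0,-0.007],0,255],[[0,0,0],0,255],[[0,0,0],0,255]]'; python3 -m jog '[[[0,0.006,0],0,255],[[0,0.006,0],0,255],[[0,0.004,0],0,255],[[0,0.004,0],0,255],[[0,0.004,0],0,255],[[0,0.004,0],0,255],[[0,0.004,0],0,255],[[0,0.004,0],0,255],[[0,0.004,0],0,255],[[0,0.004,0],0,255]]';python3 -m jog '[[[0,0.004,0],0,255],[[0,0.004,0],0,255],[[0,0.004,0],0,255],[[0,0.004,0],0,255],[[0,0.004,0],0,255],[[0,0.004,0],0,255],[[0,0.004,0],0,255],[[0,0.004,0],0,255],[[0,0.004,0],0,255]]'
```

```text
t: 5.38
position: [0.602, -0.2033, 0.2908]
tcp_rot: [-180.0, 0.1, -180.0]
force: [0.6, -0.6, 0.6]
grip_width: 0.004
finger_force: 0.0
t: 6.22
position: [0.6019, -0.1595, 0.2897]
tcp_rot: [-180.0, 0.0, 180.0]
force: [0.5, -1.8, 0.5]
grip_width: 0.001
finger_force: 0.7
t: 6.97
position: [0.6019, -0.1235, 0.2897]
tcp_rot: [-180.0, -0.0, 180.0]
force: [-0.1, -1.9, 0.4]
grip_width: 0.002
finger_force: 0.7
```

Pushing at about 2 N. Going on in small steps to the stop.

```bash
python3 -m jog '[[[0,0.003,0],0,255],[[0,0.003,0],0,255],[[0,0.003,0],0,255],[[0,0.003,0],0,255],[[0,0.002,0],0,255],[[0,0.002,0],0,255]]';for i in 1; do python3 -m jog '[[[0,0.001,0],0,255],[[0,0.001,0],0,255],[[0,0.001,0],0,255]]';done; python3 -m jog '[[[0,0.001,0],0,255],[[0,0.001,0],0,255]]'
```

```text
t: 7.47
position: [0.6019, -0.1076, 0.2896]
tcp_rot: [180.0, -0.0, 180.0]
force: [-0.7, -1.4, 1.1]
grip_width: 0.001
finger_force: 0.5
t: 7.72
position: [0.6019, -0.1048, 0.2897]
tcp_rot: [180.0, -0.0, 180.0]
force: [-0.2, -0.7, 1.6]
grip_width: 0.004
finger_force: 0.5
t: 7.88
position: [0.6019, -0.1028, 0.2896]
tcp_rot: [-180.0, -0.0, 180.0]
force: [-0.4, -0.5, 0.3]
grip_width: 0.001
finger_force: 0.5
```

```bash
python3 -m jog '[[[0,0.001,0],0,255],[[0,0.001,0],0,255]]'; python3 -m jog '[[[0,0.001,0],0,255],[[0,0.001,0],0,255]]'
```

```text
t: 8.05
position: [0.6018, -0.1013, 0.2897]
tcp_rot: [-179.9, 0.0, 180.0]
force: [-1.9, -12.4, -0.1]
grip_width: 0.005
finger_force: 6.0
t: 8.22
position: [0.6018, -0.1005, 0.2898]
tcp_rot: [-179.8, 0.0, 179.9]
force: [-2.0, -23.3, -0.2]
grip_width: -0.002
finger_force: 11.5
```

```bash
python3 - <<'E'
from h import *
T=r.snapshot('top');cv2.imwrite('pics/t2.png',cv2.resize(np.ascontiguousarray(T[100:260,170:410,::-1]),None,fx=3,fy=3,interpolation=2))
print(r.get_state()['force'])
E
```

```text
[ -1.11423251 -19.39300687  -0.88857387]
```

View pics/t2.png

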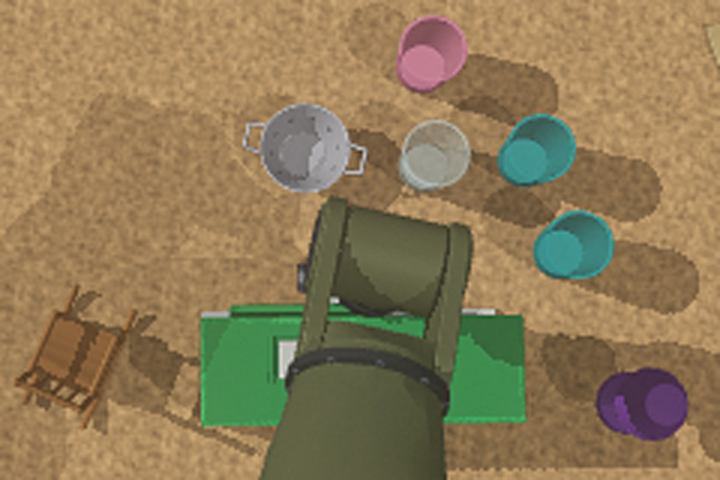

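The door hit its end stop: the force rose to 23 N at the predicted place, and everything around is unmoved. I back off and lift clear.

```bash
python3 -m jog '[[[0,-0.003,0],0,255],[[0,-0.006,0],0,255],[[0,-0.01,0],0,255],[[0,-0.01,0],0,255],[[0,0,0.01],0,255],[[0,0,0.025],0,255],[[0,0,0.025],0,255],[[0,0,0.025],0,255],[[0,0,0.015],0,255],[[0,-0.03,0],0,255],[[0,-0.03,0],0,255],[[0,0,0],0,255],[[0,0,0],0,255]]'
python3 - <<'E'
from h import *
c=r.camera_info('wrist');im=r.snapshot('wrist');cv2.imwrite('pics/w3.png',np.ascontiguousarray(im[:,:,::-1]))
print(np.round([proj(c,X) for X in([.5815,-.089,.15],[.6175,-.089,.15])]))
E
```

```text
t: 9.35
position: [0.6016, -0.1891, 0.3902]
tcp_rot: [180.0, 0.0, 179.9]
force: [0.1, 0.5, -0.2]
grip_width: 0.002
finger_force: 0.0
[[392. 176.]
 [386. 221.]]
```

View pics/w3.png

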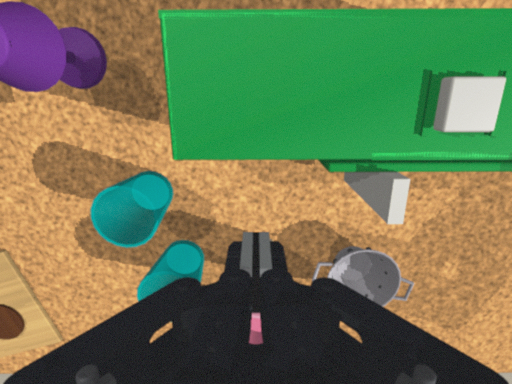

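The bar's face is at column 387–392, exactly the predicted fully open place. The fingers are clear and everything else is in place.

```bash
python3 -c "
from cell import r
print(r.sign_off())"
```

```text
the job is handed in; nothing more can be done
None
```

The job is handed in: the catch was pressed and the door sprang ajar, then it was pushed by its bar to the end stop (peak about 23 N), and nothing around the cupboard moved in the camera views.

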